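# Strike a brass blank in the goldsmith's lever press

### The job

Take the holder with the rectangular head out of the slotted wooden rack and load it into the lever press, lying flat, head first under the ram and pushed fully home against the back stop; it fits only when held by its narrow tang. Let go of it, then swing the press lever all the way down to its stop, hold it there for a moment and let it spring back home, leaving the holder in the press. Leave everything else on the bench where it is.

Things in the scene. Friction and masses are not known exactly. Their poses are not given: they have to be found in the camera images.
- holder_head (a point): Centre of the rectangular head of the holder to be pressed, half-way up. The holder is a loose flat aluminium paddle, 160 mm long, 16 mm thick, about 0.2 kg: head 60 long x 44 wide with a brass blank on top, then a straight tang 100 long x 20 wide. Its x axis points along the paddle from tang to head, z up. The head reaches 30 mm along x and 22 mm along y either way from here.
- holder_tang (a point): A point on the same holder's tang, 100 mm behind the head's centre, half-way up; the tang runs from 30 mm behind this point to 70 mm ahead of it, where the head begins. Same axes. The balance point of the holder lies 65 mm ahead of this point.
- rack: Fixed wooden rack, 280 mm wide, roof top 44 mm above the bench. Origin on the bench under the middle of the roof's front edge; x points from the open front into the slots, y along the row. The slots run from x = 0 to 102 mm under the roof. In front an open apron, 12 mm thick, reaches to x = -70 mm.
- rack_slot (a point): Mouth of the rack's middle slot, on its floor, 12 mm above the bench; axes as the rack's. The others are at y = -90 and +90 mm; each is 28 wide, 22 high. Each slot holds one holder (which is where varies) lying flat, its tang under the roof and only its head out on the apron: pull it by the head about 105 mm straight out along -x to free it.
- round_holder: Holder with a round head 48 mm across, same 100 x 20 x 16 mm tang, to be left in the rack. Origin on its underside, head centre 44 mm along +x.
- diamond_holder: Holder with a diamond head, 48 mm corner to corner, same tang, to be left in the rack. Origin on its underside, head centre 44 mm along +x.
- press: Bench lever press with C frame, fixed; origin on the bench top straight under the ram; x points from the open front into the throat, z up. Steel base x = -70 to 130, y = -65 to 65 mm, its top 20 mm above the bench. The overhead frame covers x = -40 to 130, y = -35 to 35 mm, from 120 to 240 mm (a spindle cap to 290) above the bench, with a boss 12 mm proud of its front; column behind x = 70 mm.
- press_seat (a point): Where the head's centre (half-way up) is when the holder is home: 28 mm above the bench under the ram; axes as the press's. The holder's x then lies along this x and the head's front edge touches a back stop 30 mm on; the tang sticks out at the front. Two guide rails 12 mm high, 52 mm apart inside, run from x = -35 to 25 mm, with flared ends out to x = -56 mm.
- ram_foot (a point): Middle of the underside of the press ram: 66 mm above the bench with the lever home; goes down 30 mm with the lever, onto the top of a holder on the base. No room for fingers beside the head under it.
- press_lever (a joint): Angle of the press lever, rad: 0 at home (lever up, 0.55 rad above level), 1.0 at its lower stop (0.45 rad below level). A spring brings it back to home; at the grip it takes about 4 N at the start and 16 N at the stop.
- lever_grip (a point): Middle of the black round bar at the lever's end, 22 mm thick and 80 mm long along the press's x axis; moves with the lever. It swings on a 150 mm radius about lever_pivot, from about 268 down to 125 mm above the bench. Its orientation turns with the lever.
- lever_pivot (a point): Pivot of the lever on the press (fixed), 190 mm above the bench; the axis is along the press's x axis and the lever sticks out from it towards the press's +y.
- board: Flat heat-proof board fixed on the bench between rack and press, 300 (x) x 170 (y) x 18 mm high; origin in the middle of its underside. A good place to set the holder down.
- wood_block: Bystander: dark wood block 60 (x) x 40 (y) x 24 mm lying on the board, origin in the middle of its underside.
- steel_block: Bystander: steel bench block 60 x 60 x 30 mm, origin in the middle of its underside.
- jar: Bystander: lidded jar 68 mm across and 62 mm high, origin under its middle.
- disc: Bystander: wooden disc 84 mm across and 24 mm high, lying near the lever, origin under its middle.
- hammer: Bystander: hammer 200 mm long lying along its x axis on the far side of the bench, about 30 mm high, origin under its middle.
- mug: Bystander: open white cup 72 mm across and 80 mm high, origin under its middle.
Things that resemble listed ones, but are neither listed nor needed, are in the scene too. Leave any black or pink look-alike of the part that bears holder_head alone.

How it is judged:
By the outcome, as a careful person would: the job done as asked, in the order asked, and still so for the second after the job is handed in, with the robot touching nothing.
It also fails if it takes over 67 s, if anything falls off the work surface, if the arm or the gripper's body presses on something with over 40 N, if the wrist force passes 120 N, or if a joint passes its speed limit or range.

### The arm

A 7-joint arm with a two-finger parallel gripper is mounted at the origin on the work surface. World frame = base frame: x ahead of the robot, y to its left, z up, the work surface at z = 0. Lengths are in mm, angles in rad, forces in N, time in s.
With the tool pointing down it reaches from about 400 to 875 mm from the base axis. Payload 4.4 kg.
Tool frame: the origin (TCP) lies at the very end of the fingers, on their centre line; the grasp point (between the pads) lies 19 mm behind it; y points along the fingers, z is the direction in which the jaws open and shut, and the axes are right-handed (so a half turn about y gives the same grasp; the last joint's range is limited). The gripper opens to 85 mm and grips with 20 to 120 N. Pads are 22 mm wide; open, the fingers measure 114 mm over their backs; the gripper's body (76 mm by 85 mm) begins 54 mm behind the grasp point. The pads swing forward as they close: fully open they stand 13 mm farther back than shut.
Start: joints at [-1.344, 0.628, 0.038, 1.517, -0.027, 0.996, -0.02], TCP at [187.588, 622.357, 231.313] pointing down, gripper open.
Joint ranges: [-3.06, 3.06], [-0.37, 2.12], [-1.25, 1.32], [0.18, 2.47], [-1.1, 4.24], [0.23, 1.98], [-2.94, 2.94]. Speed limits (rad/s): [2.57, 2.57, 3.14, 3.14, 3.14, 3.14, 3.14].

### API

Orientations are given as [roll, pitch, yaw] about the fixed x, y, z axes, in that order (R = Rz(yaw) Ry(pitch) Rx(roll)).
In Python, from cell import * gives the robot as it stands.
- The arm moves only by the tool apply_moves, never from a script. Its argument "targets" is a list of rows, each a list of 6 numbers: the shift along the tool's x, y, z in units of 40 mm (1.0 is 40 mm), then the turn, a rotation vector about the tool's x, y, z in units of 8 degrees (1.0 is 8 degrees). A call has 1 to 12 rows; each row shifts and turns the commanded pose from where the row before left it, along the tool's axes as they then stand; what a row does not reach is not made up. A row lasts 1/8 s, in which the tool goes at most 62.5 mm and 10.7 degrees, less where a joint would pass 70% of its speed; a pose out of reach is approached as far as the arm can. A call is refused whole if a number of a shift passes 1 or a number of a turn 1, either way. A call with a gripper value outside its range is refused whole. "jaw" is the gripper command: -1 is shut, 1 is fully open, values between are in proportion, set as the call begins (left out, the last holds). The fingers move at their own pace and stop on an object; the grip force is fixed at half the most. Time passes only in rows, so rows that do not move let the fingers close. It gives the time, the measured TCP pose, the force and the opening at its end, in the units of the state.
- read_state(): the state, without advancing time (a new reading comes with each control period).
- get_image(name): name is "scene" or "top"; returns the picture (420x560x3 uint8, red, green, blue); there is no depth.
- calibration(name): a dict with "fx", "fy", "cx", "cy" (pixels), "world_from_camera" (4x4, takes a point from camera to world coordinates). Camera axes: x right, y down, z forward; pixel columns grow to the right and rows downward; lengths in mm; the calibration is good to about 2 mm. A picture is of the moment at which its call begins. calibration takes no time and is no camera call.
- finish_job(): hands the job in, once; it reports no verdict.
The state is a dict: "clock": time; "qpos": joint angles; "qd": joint speeds; "tau": joint torques, N m; "eef_pos": TCP position; "tool_rot": TCP orientation; "force": force on the tool from outside, world axes, zero at the start; "torque": the same for the moment, N m; "width": finger opening in mm.
Only numpy, scipy, OpenCV 4.12 (cv2) and the standard library are available. Lean on these libraries where they do the work, as an engineer would, in place of code of your own. Each camera call takes 0.05 s, during which the arm holds its last target. There are 200 camera calls.

## Working session

There is one attempt and no reset: what is moved stays moved. The work goes in short steps, Python scripts to look and compute and a tool call to move; the robot and the scene stay as the last step left them, time stands still between calls to the robot, and variables do not carry over. Pictures are saved under pics/ and viewed, about 8 in all and at most 12, crops included, and the job is handed in when it is done.

Besides the shell and the picture viewer there is one more tool, called in YAML: its name, and indented under it one key for each argument. apply_moves: Moves the arm, as the interface text tells. Its arguments: {"type":"object","properties":{"targets":{"type":"array"},"jaw":{"type":"number"}},"required":["targets"]}

```bash
mkdir -p pics; ls
python3 - <<'E'
from cell import *
import cv2,numpy as np
for n in("top","scene"):
    im=get_image(n); cv2.imwrite(f"pics/{n}0.png",cv2.resize(im[:,:,::-1],(800,600),interpolation=cv2.INTER_CUBIC))
    c=calibration(n); print(n,c['fx'],c['fy'],c['cx'],c['cy']);print(np.round(c['world_from_camera'],3))
print(read_state())
E
```

```text
pics
top 445.1915062709358 445.1915062709358 278.7676898878371 217.29974003266938
[[ 7.000000e-03 -9.900000e-01  1.380000e-01  2.851850e+02]
 [-1.000000e+00 -9.000000e-03 -1.400000e-02 -1.398510e+02]
 [ 1.600000e-02 -1.380000e-01 -9.900000e-01  1.599281e+03]
 [ 0.000000e+00  0.000000e+00  0.000000e+00  1.000000e+00]]
scene 454.76278648566085 454.76278648566085 287.21698924957497 207.74728235514107
[[ 8.210000e-01  4.510000e-01 -3.500000e-01  9.142170e+02]
 [ 5.710000e-01 -6.340000e-01  5.220000e-01 -7.756340e+02]
 [ 1.300000e-02 -6.280000e-01 -7.780000e-01  1.121978e+03]
 [ 0.000000e+00  0.000000e+00  0.000000e+00  1.000000e+00]]
{'clock': 0.1, 'qpos': array([-1.34379584,  0.62923409,  0.03842521,  1.51826805, -0.02700115,
        0.99629694, -0.02002433]), 'qd': array([ 0.00045833,  0.00138279,  0.0005327 , -0.00221685,  0.00082404,
        0.00123418,  0.00087262]), 'tau': array([ 3.32858275e-03, -5.64525390e+01,  1.23071361e+00, -1.93970776e+01,
        1.12672537e-02,  5.39648274e-03, -5.90480731e-08]), 'eef_pos': array([187.41087245, 621.81398069, 230.49333165]), 'tool_rot': array([-1.57248558e+00, -3.52891607e-06, -2.92809627e-01]), 'force': array([-0.12191179,  0.84166891,  0.2510959 ]), 'torque': array([ 0.03267038,  0.00433994, -0.06515243]), 'width': 85.11040791863036}
```

View pics/top0.png

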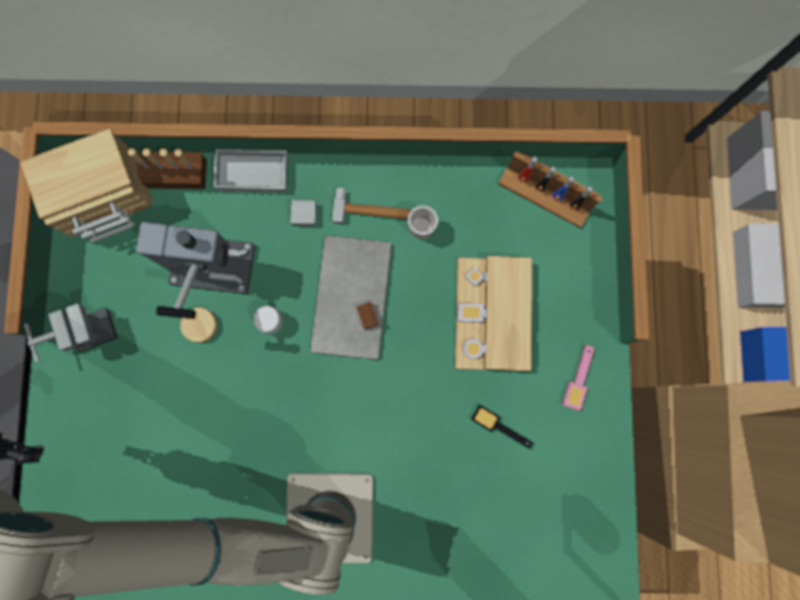

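View pics/scene0.png

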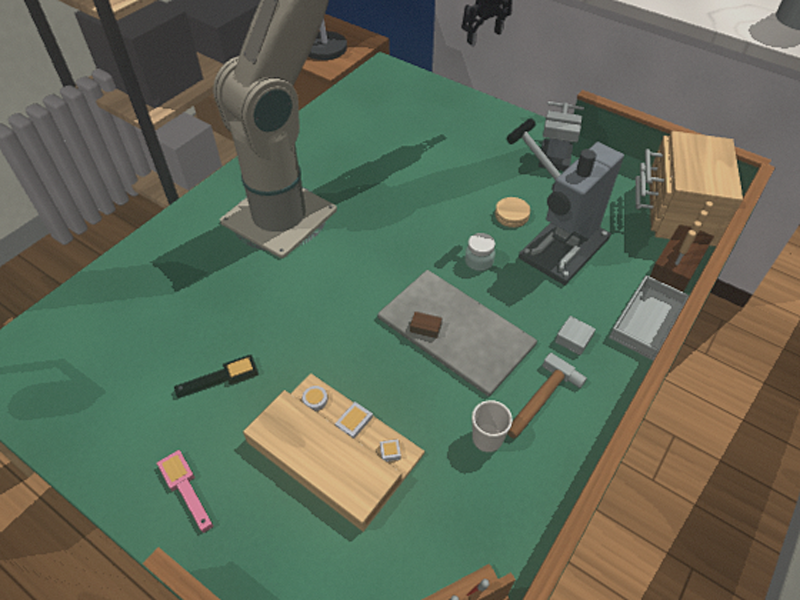

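Top view: candidates for the rectangular holder are the rack's middle slot (471,313), and the look-alikes, black (487,418) and pink (575,395), which are excluded. The other rack slots hold a diamond (476,276) and a round head (473,349). The press is at (205,255), its lever grip at (176,312), the board at (352,297). Next: a close crop check and measurements.

```bash
cat > h.py <<'E'
import numpy as np,cv2
from cell import *
def w(n,u,v,z):   # native pixel -> world at height z
    c=calibration(n);T=c['world_from_camera'];d=T[:3,:3]@[(u-c['cx'])/c['fx'],(v-c['cy'])/c['fy'],1]
    p=T[:3,3];return (p+d*(z-p[2])/d[2])[:2].round(1)
def px(n,P):
    c=calibration(n);T=np.linalg.inv(c['world_from_camera']);q=T[:3,:3]@np.array(P,float)+T[:3,3]
    return np.array([c['cx']+c['fx']*q[0]/q[2],c['cy']+c['fy']*q[1]/q[2]]).round(1)
def crop(im,x0,y0,x1,y1,s): return cv2.resize(im[y0:y1,x0:x1,::-1],None,fx=s,fy=s,interpolation=cv2.INTER_CUBIC)
E
python3 - <<'E'
from h import *
t=get_image("top")
a=crop(t,310,172,380,267,6);b=crop(t,85,145,185,240,6)
a=cv2.copyMakeBorder(a,0,600-a.shape[0],0,0,cv2.BORDER_CONSTANT)if a.shape[0]<600 else a
b=cv2.copyMakeBorder(b,0,a.shape[0]-b.shape[0],0,0,cv2.BORDER_CONSTANT)
o=np.hstack([a,b])[:600,:]; print(o.shape); cv2.imwrite("pics/c1.png",cv2.resize(o,(800,int(o.shape[0]*800/o.shape[1]))))
# board / rack contours
hsv=cv2.cvtColor(t,cv2.COLOR_RGB2HSV)
gray=((hsv[...,1]<60)).astype(np.uint8); gray[:, :210]=0;gray[:,285:]=0;gray[:165]=0;gray[255:]=0
def rect(m,z,lab):
    n,l,s,c=cv2.connectedComponentsWithStats(m);k=1+s[1:,4].argmax()
    pts=np.argwhere(l==k)[:,::-1];P=np.array([w("top",*p,z) for p in pts],np.float32)
    r=cv2.minAreaRect(P);print(lab,s[k],np.round(r[0],1),np.round(r[1],1),round(r[2],2))
rect(gray,18,"board")
wood=((hsv[...,0]>8)&(hsv[...,0]<28)&(hsv[...,1]>60)&(hsv[...,2]>90)).astype(np.uint8);wd=wood.copy();wd[:,:341]=0;wd[:,378:]=0;wd[:175]=0;wd[262:]=0
rect(wd,44,"roof")
for n,(x0,y0,x1,y1) in dict(mid=(318,205,341,232)).items():
    m=wood*0; s=hsv[y0:y1,x0:x1]; m[y0:y1,x0:x1]=(s[...,1]<60); rect(m,28,n)
    print(s[8:18,:,1]); 
print(w("top",367*.7,315*.7,42), "woodblock")
for n,u,v,z in [("mug",423,219,80),("jar",267,318,62),("grip",176,312,268),("disc",198,325,24)]: print(n,w("top",u*.7,v*.7,z))
E
```

```text
(600, 1020, 3)Traceback (most recent call last):
  File "<stdin>", line 14, in <module>
  File "<stdin>", line 12, in rect
  File "h.py", line 4, in w
    c=calibration(n);T=c['world_from_camera'];d=T[:3,:3]@[(u-c['cx'])/c['fx'],(v-c['cy'])/c['fy'],1]
ValueError: time passes only in moves, steps and waits
```

View pics/c1.png

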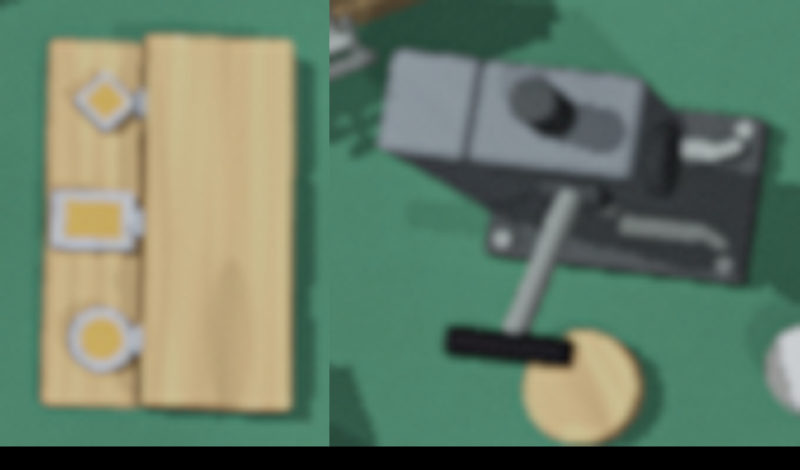

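The crop shows the rectangular head in the middle slot, centre at crop (93,220), between the diamond (105,100) and the round head (100,338). The press's front opening faces right and its base corners are visible (765,120), (745,283).

```bash
python3 - <<'E'
s=open('h.py').read().replace("def w(","CAL={n:calibration(n) for n in('top','scene')}\ndef w(",1)
s=s.replace("c=calibration(n);","c=CAL[n];");open('h.py','w').write(s)
E
python3 - <<'E'
from h import *
t=get_image("top");cv2.imwrite("pics/raw_top.png",t[:,:,::-1]);cv2.imwrite("pics/raw_scene.png",get_image("scene")[:,:,::-1])
hsv=cv2.cvtColor(t,cv2.COLOR_RGB2HSV)
def rect(m,z,lab):
    n,l,s,c=cv2.connectedComponentsWithStats(m);k=1+s[1:,4].argmax()
    P=np.array([w("top",*p,z) for p in np.argwhere(l==k)[:,::-1]],np.float32)
    r=cv2.minAreaRect(P);print(lab,s[k],np.round(r[0],1),np.round(r[1],1),round(r[2],2),"mean",P.mean(0).round(1))
def reg(m,x0,y0,x1,y1):
    o=np.zeros(m.shape,np.uint8);o[y0:y1,x0:x1]=m[y0:y1,x0:x1];return o
rect(reg(hsv[...,1]<60,210,160,285,258),18,"board")
wood=(hsv[...,0]>8)&(hsv[...,0]<28)&(hsv[...,1]>60)&(hsv[...,2]>90)
rect(reg(wood,342,172,380,267),44,"roof")
rect(reg((hsv[...,1]<70),316,206,340,232),28,"head")
rect(reg(wood,322,210,338,228)*(hsv[...,1]>100),29,"blank")
rect(reg((hsv[...,0]<15)&(hsv[...,2]<130),248,208,268,232),42,"block")
L=lambda x,y:(310+x/4.706,172+y/4.706); R=lambda x,y:(85+(x-329.4)/4.706,145+y/4.706)
def p(lab,uv,z): print(lab,w("top",*uv,z))
for q in [(52,190),(132,190),(132,249),(52,251)]: p("headcorner",L(*q),28)
p("apronTL",L(48,40),12);p("apronBL",L(40,405),12)
for q in [(143,34),(295,40),(295,410),(140,407)]: p("roof",L(*q),44)
for q in [(768,120),(745,284),(487,250)]: p("base",R(*q),20)
for q in [(645,78),(628,178),(392,48),(378,150)]: p("frame",R(*q),240)
p("boltFR",R(745,129),22);p("boltFL",R(724,266),22);p("boltBL",R(502,239),22)
p("grip",R(510,346),268);p("gripR",R(574,352),268);p("gripL",R(447,342),268);p("cap",R(533,95),290)
for n,u,v,z in [("mug",423,219,80),("jar",267,318,62),("disc",198,325,24)]: p(n,(u*.7,v*.7),z)
E
```

```text
board [ 217  165   57   87 3822] [540.9 -43.2] [173.8 302.6] 84.3 mean [541.  -41.3]
roof [ 342  179   30   81 2371] [ 499.9 -437. ] [104.1 283.6] 88.82 mean [ 498.3 -437.4]
head [319 206  21  26 215] [ 501.4 -342.1] [71.7 90. ] 89.71 mean [ 501.4 -338.8]
blank [325 216  10   6  60] [ 501.6 -343.8] [18.1 32.5] 0.53 mean [ 501.6 -343.7]
block [250 211  15  19 204] [490.9 -85.7] [63.  41.3] 19.24 mean [491.1 -86. ]
headcorner [ 523.6 -313.8]
headcorner [ 524.2 -374.7]
headcorner [ 479.  -374.2]
headcorner [ 476.9 -313.5]
apronTL [ 643.6 -313.1]
apronBL [ 361.4 -305.5]
roof [ 641.8 -382. ]
roof [ 638.4 -497.9]
roof [ 357.7 -491.7]
roof [ 359.  -376.4]
base [673.2 202.7]
base [545.1 215.2]
base [569.4 412. ]
frame [646.8 237.4]
frame [578.9 245.4]
frame [665.3 405.6]
frame [596.  410.4]
boltFR [665.4 219.6]
boltFL [558.5 231.3]
boltBL [577.6 400.4]
grip [462.7 307.2]
gripR [459.2 266.4]
gripL [464.9 347.3]
cap [621.5 294.2]
mug [ 725.1 -221.3]
jar [478.  156.4]
disc [463.7 333.7]
```

```bash
cat >> h.py <<'E'
from scipy.spatial.transform import Rotation as Ro
def plan(wps,maxstep=38,maxturn=7.5):   # wps: (x,y,z,yaw) tool down; prints rows in move units
    s=read_state();p=np.array(s['eef_pos']);R=Ro.from_euler('xyz',s['tool_rot'])
    for x,y,z,yaw in wps:
        T=np.array([x,y,z]);G=Ro.from_euler('xyz',[-np.pi/2,0,yaw])
        n=max(1,int(np.ceil(max(np.linalg.norm(T-p)/maxstep,np.degrees((R.inv()*G).magnitude())/maxturn))))
        print(f"-> {x,y,z,yaw} rows {n}")
        for k in range(n,0,-1):
            d=(R.inv().apply((T-p)/k)/40).round(2);rv=(np.degrees((R.inv()*G).as_rotvec())/k/8).round(2)
            p=p+R.apply(d*40);R=R*Ro.from_rotvec(np.radians(rv*8));print([float(v)+0. for v in np.r_[d,rv]],end=",")
        print()
E
python3 -c "
from h import *
plan([(340,300,240,-.7),(440,20,200,-1.3),(502,-340,120,-1.594)])"
```

```text
-> (340, 300, 240, -0.7) rows 10
[0.6, -0.02, -0.66, 0.0, 0.29, 0.0],[0.62, -0.02, -0.64, 0.0, 0.29, 0.0],[0.65, -0.02, -0.61, 0.0, 0.29, 0.0],[0.67, -0.02, -0.58, 0.0, 0.29, 0.0],[0.7, -0.02, -0.56, 0.0, 0.29, 0.0],[0.72, -0.02, -0.53, 0.0, 0.29, 0.0],[0.74, -0.03, -0.5, 0.0, 0.29, 0.0],[0.76, -0.02, -0.46, 0.0, 0.3, 0.0],[0.77, -0.03, -0.44, 0.0, 0.29, 0.0],[0.8, -0.02, -0.4, 0.01, 0.3, 0.0],
-> (440, 20, 200, -1.3) rows 8
[0.8, 0.12, -0.47, 0.0, 0.54, 0.0],[0.84, 0.13, -0.41, 0.0, 0.54, 0.0],[0.86, 0.12, -0.34, 0.0, 0.54, 0.0],[0.89, 0.13, -0.27, 0.0, 0.53, 0.0],[0.9, 0.12, -0.21, 0.0, 0.54, 0.0],[0.92, 0.13, -0.14, 0.0, 0.53, 0.0],[0.93, 0.12, -0.07, 0.0, 0.54, 0.0],[0.92, 0.13, -0.01, 0.0, 0.53, 0.0],
-> (502, -340, 120, -1.594) rows 10
[0.91, 0.2, -0.09, 0.0, 0.21, 0.0],[0.91, 0.2, -0.06, 0.0, 0.21, 0.0],[0.91, 0.2, -0.04, 0.0, 0.21, 0.0],[0.91, 0.2, -0.01, 0.0, 0.21, 0.0],[0.91, 0.2, 0.01, 0.0, 0.21, 0.0],[0.91, 0.2, 0.04, 0.0, 0.21, 0.0],[0.91, 0.2, 0.07, 0.0, 0.21, 0.0],[0.91, 0.2, 0.1, 0.0, 0.21, 0.0],[0.91, 0.2, 0.12, 0.0, 0.21, 0.0],[0.91, 0.2, 0.15, 0.0, 0.22, 0.0],
```

apply_moves:
  targets:
    - [0.6, -0.02, -0.66, 0, 0.29, 0]
    - [0.62, -0.02, -0.64, 0, 0.29, 0]
    - [0.65, -0.02, -0.61, 0, 0.29, 0]
    - [0.67, -0.02, -0.58, 0, 0.29, 0]
    - [0.7, -0.02, -0.56, 0, 0.29, 0]
    - [0.72, -0.02, -0.53, 0, 0.29, 0]
    - [0.74, -0.03, -0.5, 0, 0.29, 0]
    - [0.76, -0.02, -0.46, 0, 0.3, 0]
    - [0.77, -0.03, -0.44, 0, 0.29, 0]
    - [0.8, -0.02, -0.4, 0, 0.3, 0]
  jaw: 0.6

```text
clock: 1.5
eef_pos: [340.6, 299.1, 240.3]
tool_rot: [-1.57, 0.0, -0.702]
force: [0.5, -0.3, 0.5]
width: 68.4
```

apply_moves:
  targets:
    - [0.8, 0.12, -0.47, 0, 0.54, 0]
    - [0.84, 0.13, -0.41, 0, 0.54, 0]
    - [0.86, 0.12, -0.34, 0, 0.54, 0]
    - [0.89, 0.13, -0.27, 0, 0.53, 0]
    - [0.9, 0.12, -0.21, 0, 0.54, 0]
    - [0.92, 0.13, -0.14, 0, 0.53, 0]
    - [0.93, 0.12, -0.07, 0, 0.54, 0]
    - [0.92, 0.13, -0.01, 0, 0.53, 0]

```text
clock: 2.5
eef_pos: [440.4, 19.3, 200.1]
tool_rot: [-1.57, 0.0, -1.302]
force: [0.3, -0.1, 0.3]
width: 68.6
```

apply_moves:
  targets:
    - [0.91, 0.2, -0.09, 0, 0.21, 0]
    - [0.91, 0.2, -0.06, 0, 0.21, 0]
    - [0.91, 0.2, -0.04, 0, 0.21, 0]
    - [0.91, 0.2, -0.01, 0, 0.21, 0]
    - [0.91, 0.2, 0.01, 0, 0.21, 0]
    - [0.91, 0.2, 0.04, 0, 0.21, 0]
    - [0.91, 0.2, 0.07, 0, 0.21, 0]
    - [0.91, 0.2, 0.1, 0, 0.21, 0]
    - [0.91, 0.2, 0.12, 0, 0.21, 0]
    - [0.91, 0.2, 0.15, 0, 0.22, 0]
    - [0, 0, 0, 0, 0, 0]

```text
clock: 3.88
eef_pos: [501.1, -343.4, 119.5]
tool_rot: [-1.571, -0.002, -1.598]
force: [0.7, 0.2, -0.0]
width: 68.1
```

```bash
python3 -c "
from h import *
im=get_image('scene');o=crop(im,140,230,340,380,4);cv2.imwrite('pics/c2.png',o)
print(px('scene',(502,-344,28)),px('scene',(502,-340,120)))
plan([(502,-342,60,-1.594),(502,-342,14,-1.594)])"
```

```text
[247.4 292.5] [246.4 273.8]
-> (502, -342, 60, -1.594) rows 2
[0.01, 0.74, 0.01, 0.0, -0.01, 0.0],[0.02, 0.75, 0.01, 0.01, 0.0, 0.0],
-> (502, -342, 14, -1.594) rows 2
[0.0, 0.57, 0.0, 0.0, 0.0, 0.0],[0.0, 0.58, 0.0, 0.0, 0.0, 0.0],
```

View pics/c2.png

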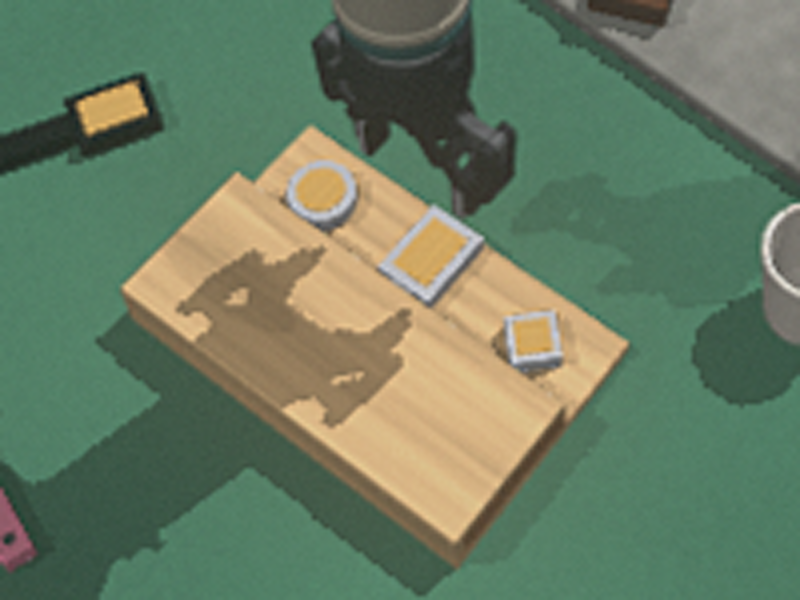

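The scene crop shows the rectangular head at crop (432,252), which is native (248,293). The prediction was (247.4,292.5), so I descend and grip.

apply_moves:
  targets:
    - [0.01, 0.74, 0.01, 0, 0, 0]
    - [0.02, 0.75, 0.01, 0, 0, 0]
    - [0, 0.57, 0, 0, 0, 0]
    - [0, 0.3, 0, 0, 0, 0]
    - [0, 0.27, 0, 0, 0, 0]
    - [0, 0, 0, 0, 0, 0]

```text
clock: 4.68
eef_pos: [502.7, -340.5, 14.7]
tool_rot: [-1.571, 0.001, -1.594]
force: [-0.5, -0.3, 0.7]
width: 68.4
```

apply_moves:
  targets:
    - [0, 0, 0, 0, 0, 0]
    - [0, 0, 0, 0, 0, 0]
    - [0, 0, 0, 0, 0, 0]
    - [0, 0, 0, 0, 0, 0]
    - [0, 0, 0, 0, 0, 0]
    - [0, 0, 0, 0, 0, 0]
  jaw: -1

```text
clock: 5.42
eef_pos: [503.3, -341.5, 16.0]
tool_rot: [-1.569, -0.001, -1.594]
force: [-0.6, 0.2, 6.0]
width: 41.8
```

apply_moves:
  targets:
    - [0, -0.04, 0, 0, 0, 0]
    - [-0.25, 0, 0, 0, 0, 0]
    - [-0.4, 0, 0, 0, 0, 0]
    - [-0.5, 0, 0, 0, 0, 0]
    - [-0.5, 0, 0, 0, 0, 0]
    - [0, 0, 0, 0, 0, 0]

```text
clock: 6.18
eef_pos: [504.7, -271.4, 16.3]
tool_rot: [-1.572, 0.003, -1.59]
force: [0.5, 0.4, -1.1]
width: 41.7
```

```bash
python3 -c "
from h import *
im=get_image('scene');o=crop(im,140,200,340,350,4);cv2.imwrite('pics/c3.png',o)
print(read_state()['width'],read_state()['force'])"
```

```text
42.607222325424665 [ 0.15347318 -0.16049936 -1.8408327 ]
```

View pics/c3.png

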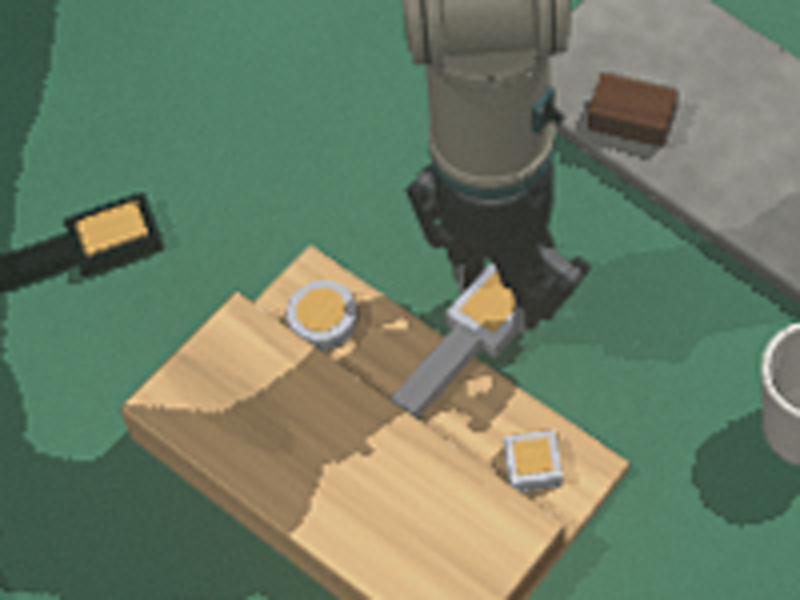

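The holder came along with the jaws: head at crop (487,305), tang (440,370) half out. I pull it the rest of the way, lift it and carry it to the board's clear area, with the tang overhanging the board's edge.

```bash
sed -i "s/for x,y,z,yaw in wps:/for x,y,z,yaw,*tl in wps:/; s/G=Ro.from_euler('xyz',\[-np.pi\/2,0,yaw\])/G=Ro.from_euler('xyz',[-np.pi\/2,0,yaw])*Ro.from_rotvec([0,0,np.radians(tl[0] if tl else 0)])/" h.py
python3 -c "
from h import *
plan([(505.8,-222,18,-1.594),(507,-215,100,-1.594),(592,-44,100,-1.679),(592,-44,45,-1.679)])"
```

```text
-> (505.8, -222, 18, -1.594) rows 2
[-0.64, -0.02, 0.0, 0.0, 0.01, 0.0],[-0.65, -0.02, 0.0, 0.0, 0.01, 0.0],
-> (507, -215, 100, -1.594) rows 3
[-0.06, -0.68, 0.01, 0.0, 0.0, 0.0],[-0.06, -0.68, 0.01, 0.0, 0.0, 0.0],[-0.06, -0.69, 0.01, 0.0, 0.0, 0.0],
-> (592, -44, 100, -1.679) rows 6
[-0.72, 0.0, 0.34, 0.0, 0.1, 0.0],[-0.72, 0.0, 0.33, 0.0, 0.1, 0.0],[-0.73, 0.0, 0.31, 0.0, 0.1, 0.0],[-0.73, 0.0, 0.31, 0.0, 0.1, 0.0],[-0.74, 0.0, 0.29, 0.0, 0.1, 0.0],[-0.75, 0.01, 0.29, 0.0, 0.1, 0.0],
-> (592, -44, 45, -1.679) rows 2
[0.0, 0.69, 0.0, 0.0, 0.0, 0.0],[0.0, 0.68, 0.0, 0.0, 0.0, 0.0],
```

apply_moves:
  targets:
    - [-0.4, -0.02, 0, 0, 0, 0]
    - [-0.45, -0.02, 0, 0, 0, 0]
    - [-0.44, -0.02, 0, 0, 0, 0]
    - [-0.06, -0.4, 0.01, 0, 0, 0]
    - [-0.06, -0.5, 0.01, 0, 0, 0]
    - [-0.06, -0.6, 0.01, 0, 0, 0]
    - [-0.06, -0.5, 0.01, 0, 0, 0]
    - [0, 0, 0, 0, 0, 0]

```text
clock: 7.22
eef_pos: [508.8, -214.7, 101.1]
tool_rot: [-1.567, -0.002, -1.594]
force: [0.7, 0.5, -2.5]
width: 42.3
```

apply_moves:
  targets:
    - [-0.4, 0, 0.2, 0, 0.1, 0]
    - [-0.6, 0, 0.3, 0, 0.1, 0]
    - [-0.72, 0, 0.32, 0, 0.1, 0]
    - [-0.73, 0, 0.31, 0, 0.1, 0]
    - [-0.74, 0, 0.29, 0, 0.1, 0]
    - [-0.75, 0.01, 0.29, 0, 0.1, 0]
    - [-0.4, 0, 0.15, 0, 0, 0]
    - [0, 0.5, 0, 0, 0, 0]
    - [0, 0.5, 0, 0, 0, 0]
    - [0, 0.37, 0, 0, 0, 0]
    - [0, 0, 0, 0, 0, 0]

```text
clock: 8.6
eef_pos: [591.9, -46.1, 42.5]
tool_rot: [-1.573, -0.0, -1.679]
force: [-0.5, 0.3, -2.0]
width: 42.3
```

```bash
python3 -c "
from h import *
im=get_image('scene');o=crop(im,200,150,400,300,4);cv2.imwrite('pics/c4.png',o)
print(read_state()['width'],read_state()['force'])
plan([(592,-44,23,-1.679)])"
```

```text
42.159472688969664 [ 0.28239923 -0.03898652 -1.9463822 ]
-> (592, -44, 23, -1.679) rows 1
[-0.05, 0.51, -0.02, 0.01, 0.0, 0.0],
```

View pics/c4.png

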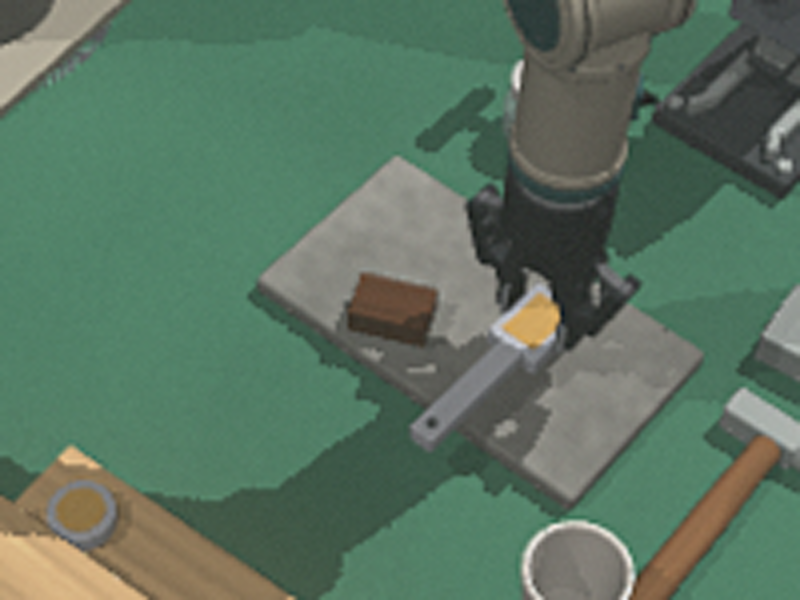

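The holder is held level over the board, head at crop (530,322) and tang end at (428,435) past the board's edge, clear of the block (390,305). I set it down.

apply_moves:
  targets:
    - [-0.02, 0.2, 0, 0, 0, 0]
    - [0, 0.15, 0, 0, 0, 0]
    - [0, 0.1, 0, 0, 0, 0]
    - [0, 0.05, 0, 0, 0, 0]
    - [0, 0, 0, 0, 0, 0]

```text
clock: 9.28
eef_pos: [593.1, -44.7, 23.6]
tool_rot: [-1.571, 0.0, -1.678]
force: [-0.0, -0.1, -2.0]
width: 42.4
```

apply_moves:
  targets:
    - [0, 0, 0, 0, 0, 0]
    - [0, 0, 0, 0, 0, 0]
    - [0, 0, 0, 0, 0, 0]
    - [0, -0.2, 0, 0, 0, 0]
    - [0, -0.5, 0, 0, 0, 0]
    - [0, -0.7, 0, 0, 0, 0]
    - [0, -0.7, 0, 0, 0, 0]
    - [0, 0, 0, 0, 0, 0]
  jaw: 0.6

```text
clock: 10.28
eef_pos: [595.2, -45.1, 111.2]
tool_rot: [-1.565, 0.0, -1.678]
force: [0.2, 0.8, -0.3]
width: 68.2
```

```bash
python3 -c "
from h import *
plan([(580,-161,90,-1.679,10),(580,-161,15,-1.679,10)])"
```

```text
-> (580, -161, 90, -1.679) rows 4
[0.73, 0.13, -0.02, -0.01, 0.0, 0.31],[0.74, 0.1, -0.02, -0.01, 0.0, 0.31],[0.74, 0.07, -0.02, -0.01, 0.01, 0.31],[0.74, 0.04, -0.01, -0.01, 0.0, 0.32],
-> (580, -161, 15, -1.679) rows 2
[0.16, 0.92, 0.0, 0.0, 0.0, 0.0],[0.16, 0.93, 0.0, 0.0, 0.0, 0.0],
```

apply_moves:
  targets:
    - [0.73, 0.13, -0.02, 0, 0, 0.31]
    - [0.74, 0.1, -0.02, 0, 0, 0.31]
    - [0.74, 0.07, -0.02, 0, 0, 0.31]
    - [0.74, 0.04, -0.01, 0, 0, 0.32]
    - [0, 0, 0, 0, 0, 0]

```text
clock: 10.9
eef_pos: [576.2, -166.1, 86.0]
tool_rot: [-1.572, 0.172, -1.686]
force: [-0.5, 0.4, -0.3]
width: 68.2
```

```bash
python3 -c "
from h import *
im=get_image('scene');o=crop(im,270,180,370,280,6)
t=get_image('top');b=crop(t,210,160,290,260,6);cv2.imwrite('pics/c5.png',cv2.resize(np.hstack([o[:600],b[:600]]),(800,444)))
print(read_state()['eef_pos'],read_state()['tool_rot'])
h=np.array([593,-47,26]);f=np.array([.108,.994,0])
for k in(30,-30,-100,-130): print(k,px('scene',h+k*f+[0,0,8]),px('top',h+k*f+[0,0,8]))
"
```

```text
[ 577.44290868 -160.68519991   86.28939785] [-1.57166097  0.17505221 -1.67915993]
30 [340.  227.6] [238.3 191.2]
-30 [327.6 240. ] [254.9 193.2]
-100 [312.5 255.1] [274.4 195.5]
-130 [305.8 261.9] [282.7 196.4]
```

View pics/c5.png

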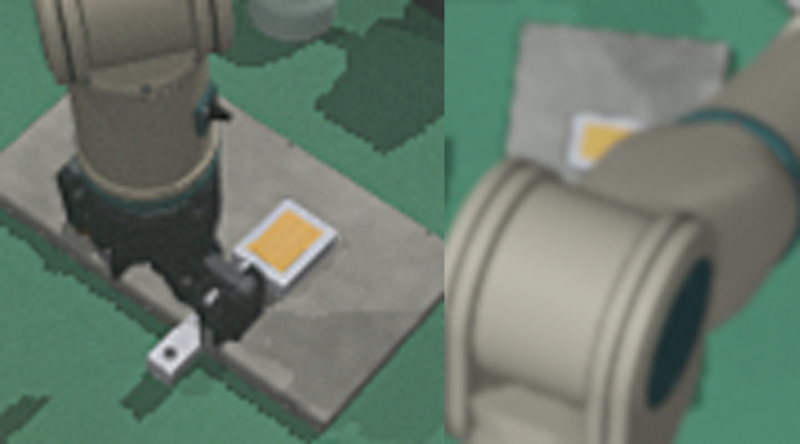

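The scene view shows head centre at crop (287,243), tang hole (170,353) and tang end (162,366), with the fingers straddling the tang. Check numerically, then descend.

```bash
python3 -c "
from h import *
for n,a in dict(head=(287,243),hole=(170,353),end=(162,366)).items(): print(n,w('scene',270+a[0]/4.444,180+a[1]/4.444,34))
T=np.array([593,-47])-115*np.array([.108,.994]);print(T)
plan([(580.5,-160,50,-1.679,10),(580.5,-160,14,-1.679,10)])"
```

```text
head [596.5 -48.9]
hole [ 580.2 -165.4]
end [ 581.3 -176.4]
[ 580.58 -161.31]
-> (580.5, -160, 50, -1.679) rows 1
[0.13, 0.9, 0.07, 0.01, 0.0, 0.0],
-> (580.5, -160, 14, -1.679) rows 1
[0.16, 0.88, 0.0, 0.0, 0.0, 0.0],
```

apply_moves:
  targets:
    - [0.1, 0.5, 0.07, 0, 0, 0]
    - [0.1, 0.5, 0, 0, 0, 0]
    - [0.06, 0.5, 0, 0, 0, 0]
    - [0.03, 0.28, 0, 0, 0, 0]
    - [0, 0, 0, 0, 0, 0]

```text
clock: 11.62
eef_pos: [579.9, -159.6, 13.0]
tool_rot: [-1.573, 0.175, -1.678]
force: [0.5, 0.3, -0.1]
width: 68.1
```

apply_moves:
  targets:
    - [0, 0, 0, 0, 0, 0]
    - [0, 0, 0, 0, 0, 0]
    - [0, 0, 0, 0, 0, 0]
    - [0, 0, 0, 0, 0, 0]
    - [0, 0, 0, 0, 0, 0]
    - [0, 0, 0, 0, 0, 0]
    - [0, 0, 0, 0, 0, 0]
  jaw: -1

```text
clock: 12.5
eef_pos: [581.1, -160.3, 15.1]
tool_rot: [-1.57, 0.175, -1.678]
force: [-1.2, -1.0, 6.2]
width: 18.7
```

apply_moves:
  targets:
    - [0, -0.1, 0, 0, 0, 0]
    - [0, -0.3, 0, 0, 0, 0]
    - [0, -0.5, 0, 0, 0, 0]
    - [0, -0.5, 0, 0, 0, 0]
    - [0, -0.3, 0, 0, 0, 0]
    - [0, 0, 0, 0, 0, 0]

```text
clock: 13.25
eef_pos: [580.3, -172.4, 82.8]
tool_rot: [-1.568, 0.174, -1.678]
force: [0.2, 0.1, -2.4]
width: 18.7
```

```bash
python3 -c "
from h import *
im=get_image('scene');o=crop(im,270,130,420,270,5);cv2.imwrite('pics/c6.png',o[:600])
s=read_state();print(s)
"
```

```text
{'clock': 13.3, 'qpos': array([ 0.18002574,  0.7951104 ,  0.26425538,  1.73820417, -0.53811008,
        0.74798078,  0.68535168]), 'qd': array([-1.19242892e-03,  2.06385294e-02, -9.17957505e-03,  1.31603281e-02,
       -2.02168571e-03,  9.78590567e-07,  9.79986057e-04]), 'tau': array([ 2.02909363e-01, -5.95982623e+01,  4.74478930e+00, -1.38531661e+01,
       -5.65515831e-01,  6.80257771e-01, -1.15292554e-02]), 'eef_pos': array([ 579.68013374, -171.83555818,   81.81655641]), 'tool_rot': array([-1.56993511,  0.17440022, -1.67769199]), 'force': array([-1.02984661, -0.46315713, -1.68426362]), 'torque': array([-0.4152319 ,  0.03056664,  0.00678435]), 'width': 18.890642787775093}
```

View pics/c6.png

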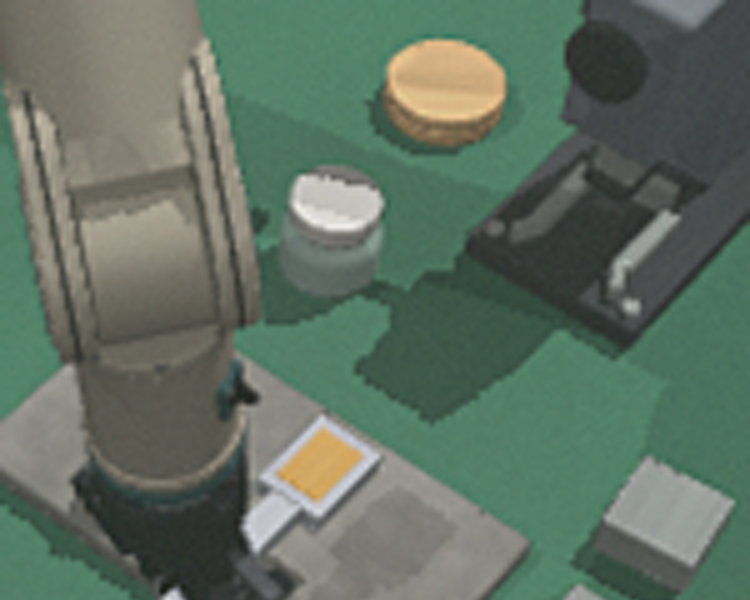

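The holder is lifted by its tang, level, with head centre at crop (320,462). The press base's front corners are at (470,238) and (625,338), with the rails and back stop visible.

```bash
python3 -c "
from h import *
N=lambda x,y:(270+x/5,130+y/5)
print('head pred',px('scene',(594.5,-60,101.5)),'meas',N(320,462), w('scene',*N(320,462),101.5))
for n,a,z in [('baseL',(470,238),20),('baseR',(625,338),20),('boltL',(497,229),22),('boltR',(629,306),22),('railRtop end',(672,212),32),('railLtop end',(580,165),32),('stop',(652,180),30)]: print(n,w('scene',*N(*a),z))
c=np.array([617,280.]);f=np.array([.108,.994]);l=np.array([-.994,.108])
for n,(a,b,z) in dict(FL=(-70,65,20),FR=(-70,-65,20),bL=(-54,54,22),bR=(-54,-54,22)).items():print(n,(c+a*f+b*l).round(1),(px('scene',[*(c+a*f+b*l),z])-[270,130])*5)
"
```

```text
head pred [334.2 223. ] meas (334.0, 222.4) [593.  -58.5]
baseL [552.3 215.3]
baseR [674.8 196.4]
boltL [563.6 231. ]
boltR [665.2 220.6]
railRtop end [653.9 302.8]
railLtop end [584.4 306.4]
stop [629.6 323.9]
FL [544.8 217.4] [461.5 231. ]
FR [674.1 203.4] [629.  330.5]
bL [557.5 232.2] [489.5 224. ]
bR [664.8 220.5] [628.5 306. ]
```

```bash
python3 -c "
from h import *
plan([(590,20,70,-1.679,10),(594.5,63,40,-1.679,10),(594.5,63,21,-1.679,10)])"
```

```text
-> (590, 20, 70, -1.679) rows 6
[-0.78, 0.19, -0.04, 0.0, 0.0, 0.0],[-0.78, 0.19, -0.04, 0.0, 0.0, 0.0],[-0.78, 0.19, -0.04, 0.0, 0.0, 0.0],[-0.78, 0.18, -0.05, 0.0, 0.0, 0.0],[-0.78, 0.19, -0.04, 0.0, 0.0, 0.0],[-0.77, 0.18, -0.05, 0.0, 0.01, 0.0],
-> (594.5, 63, 40, -1.679) rows 2
[-0.47, 0.46, 0.0, 0.0, 0.0, 0.0],[-0.47, 0.47, 0.0, 0.0, 0.0, 0.0],
-> (594.5, 63, 21, -1.679) rows 1
[0.09, 0.47, 0.0, 0.0, 0.0, 0.0],
```

apply_moves:
  targets:
    - [-0.4, 0.1, -0.02, 0, 0, 0]
    - [-0.75, 0.19, -0.04, 0, 0, 0]
    - [-0.78, 0.19, -0.04, 0, 0, 0]
    - [-0.78, 0.18, -0.05, 0, 0, 0]
    - [-0.78, 0.19, -0.04, 0, 0, 0]
    - [-0.77, 0.18, -0.05, 0, 0, 0]
    - [-0.41, 0.09, -0.02, 0, 0, 0]
    - [-0.47, 0.46, 0, 0, 0, 0]
    - [-0.47, 0.47, 0, 0, 0, 0]
    - [0.04, 0.25, 0, 0, 0, 0]
    - [0.05, 0.22, 0, 0, 0, 0]
    - [0, 0, 0, 0, 0, 0]

```text
clock: 14.8
eef_pos: [593.8, 61.1, 19.4]
tool_rot: [-1.572, 0.173, -1.68]
force: [0.9, 0.0, -1.6]
width: 18.7
```

```bash
python3 -c "
from h import *
im=get_image('scene');o=crop(im,335,120,435,220,7);cv2.imwrite('pics/c7.png',o[:600])
s=read_state();print(s['eef_pos'],s['tool_rot'],s['width'])
"
```

```text
[594.19793533  61.30461941  20.04372606] [-1.57117389  0.17364732 -1.68014068] 18.71569332754731
```

View pics/c7.png

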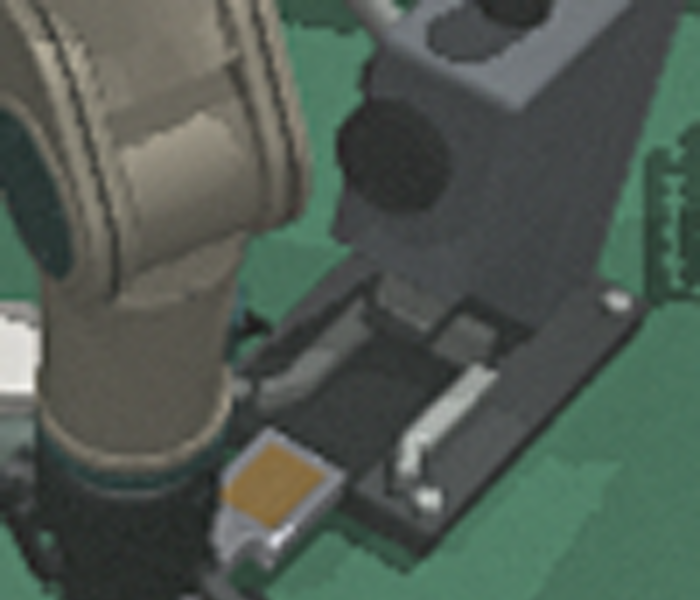

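The head is just in front of the base, front corners at crop (272,432) and (345,472), with the rails at (410–480,435–368) right and (270–370,390–305) left. I overlay the model to judge the lateral offset.

```bash
cat > ov.py <<'E'
from h import *
im=get_image('scene');o=crop(im,335,120,435,220,8)
c=np.array([618,280.]);f=np.array([.108,.994]);l=np.array([-.994,.108])
def line(pts,z,col,orig=c,close=False):
    q=np.array([(px('scene',[*(orig+a*f+b*l),z])-[335,120]+.5)*8 for a,b in pts]).astype(int)
    cv2.polylines(o,[q],close,col,1,cv2.LINE_AA)
for s in(1,-1):
    line([(-35,26*s),(25,26*s)],32,(0,255,255)); line([(-35,26*s),(25,26*s)],20,(0,128,255))
line([(-70,-65),(-70,65),(130,65),(130,-65)],20,(255,255,0),close=True)
line([(-40,-35),(-40,35),(130,35),(130,-35)],240,(255,0,255),close=True)
s=read_state();h=s['eef_pos'][:2]+113*f
line([(-30,22),(30,22),(30,-22),(-30,-22)],38.5,(0,0,255),h,True)
cv2.imwrite('pics/c8.png',o[:600]);d=h-c;print('head in press',d@f,d@l)
E
python3 ov.py
```

```text
head in press -106.6742673581785 -0.20518980224338093
```

View pics/c8.png

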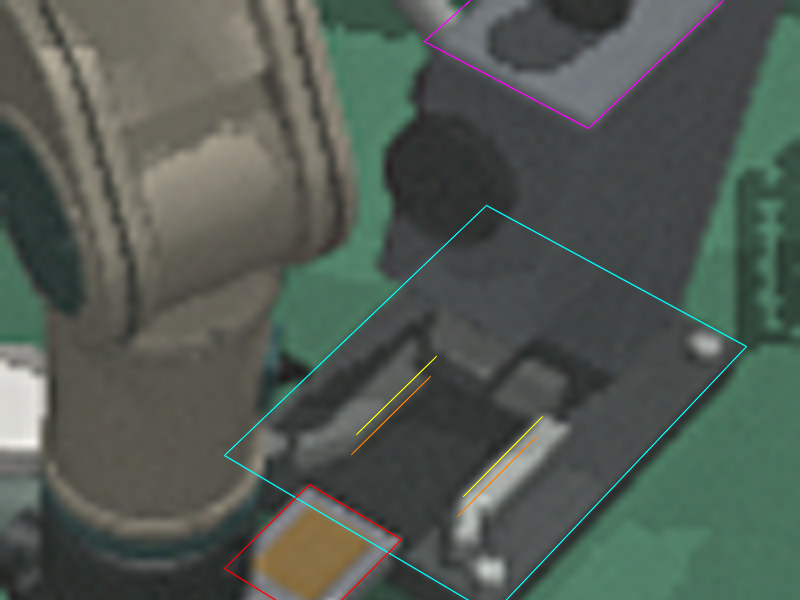

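The overlay fits: the head model matches, and the rails are centred within about 2 mm (clearance ±4 mm plus flares). Inserting now, watching force.

```bash
python3 -c "
from h import *
plan([(598.6,101,19.5,-1.679,10),(603.6,147.5,19.0,-1.679,10)],15)"
```

```text
-> (598.6, 101, 19.5, -1.679) rows 3
[-0.32, 0.06, 0.0, 0.0, 0.0, 0.0],[-0.33, 0.07, 0.0, 0.0, 0.0, 0.0],[-0.32, 0.06, 0.0, 0.0, 0.0, 0.0],
-> (603.6, 147.5, 19.0, -1.679) rows 4
[-0.29, 0.05, 0.0, 0.0, 0.0, 0.0],[-0.29, 0.06, 0.0, 0.0, 0.0, 0.0],[-0.29, 0.05, 0.0, 0.0, 0.0, 0.0],[-0.28, 0.06, -0.01, 0.0, 0.0, 0.0],
```

apply_moves:
  targets:
    - [-0.32, 0.06, 0, 0, 0, 0]
    - [-0.33, 0.06, 0, 0, 0, 0]
    - [-0.32, 0.06, 0, 0, 0, 0]
    - [0, 0, 0, 0, 0, 0]

```text
clock: 15.4
eef_pos: [598.3, 104.9, 20.1]
tool_rot: [-1.571, 0.176, -1.674]
force: [-0.6, -0.1, -2.7]
width: 18.6
```

apply_moves:
  targets:
    - [-0.15, 0.03, 0, 0, 0, 0]
    - [-0.2, 0.03, 0, 0, 0, 0]
    - [-0.2, 0.04, 0, 0, 0, 0]
    - [0, 0, 0, 0, 0, 0]

```text
clock: 15.9
eef_pos: [600.7, 125.8, 19.8]
tool_rot: [-1.571, 0.175, -1.676]
force: [-0.6, -0.8, -1.9]
width: 18.8
```

apply_moves:
  targets:
    - [-0.2, 0.035, 0, 0, 0, 0]
    - [-0.2, 0.035, 0, 0, 0, 0]
    - [-0.15, 0.03, 0, 0, 0, 0]
    - [0, 0, 0, 0, 0, 0]

```text
clock: 16.4
eef_pos: [603.1, 147.7, 19.7]
tool_rot: [-1.571, 0.175, -1.677]
force: [-0.1, -0.1, -2.3]
width: 18.8
```

apply_moves:
  targets:
    - [-0.1, 0.04, 0, 0, 0, 0]
    - [-0.1, 0.04, 0, 0, 0, 0]
    - [-0.1, 0.03, 0, 0, 0, 0]
    - [0, 0, 0, 0, 0, 0]

```text
clock: 16.9
eef_pos: [604.6, 159.9, 17.5]
tool_rot: [-1.571, 0.175, -1.677]
force: [-0.0, -0.0, -1.6]
width: 18.8
```

apply_moves:
  targets:
    - [-0.06, 0.01, 0, 0, 0, 0]
    - [-0.06, 0.01, 0, 0, 0, 0]
    - [0, 0, 0, 0, 0, 0]

```text
clock: 17.27
eef_pos: [605.1, 164.4, 17.6]
tool_rot: [-1.571, 0.175, -1.677]
force: [0.1, -0.1, -1.4]
width: 18.3
```

apply_moves:
  targets:
    - [-0.06, 0.01, 0, 0, 0, 0]
    - [-0.06, 0.01, 0, 0, 0, 0]
    - [0, 0, 0, 0, 0, 0]

```text
clock: 17.65
eef_pos: [605.6, 168.4, 17.5]
tool_rot: [-1.571, 0.174, -1.678]
force: [-1.0, -2.1, -1.2]
width: 18.6
```

apply_moves:
  targets:
    - [-0.04, 0.01, 0, 0, 0, 0]
    - [-0.04, 0.01, 0, 0, 0, 0]
    - [0, 0, 0, 0, 0, 0]

```text
clock: 18.02
eef_pos: [605.6, 168.4, 17.2]
tool_rot: [-1.571, 0.17, -1.68]
force: [-2.7, -8.5, 2.7]
width: 18.9
```

apply_moves:
  targets:
    - [-0.04, 0.01, 0, 0, 0, 0]
    - [-0.03, 0, 0, 0, 0, 0]
    - [0, 0, 0, 0, 0, 0]

```text
clock: 18.4
eef_pos: [605.6, 168.4, 17.2]
tool_rot: [-1.571, 0.167, -1.681]
force: [-4.3, -14.0, 3.9]
width: 18.5
```

Contact with the stop, 14 N at head y≈280.7 as predicted. Release and retreat.

apply_moves:
  targets:
    - [0, 0, 0, 0, 0, 0]
    - [0, 0, 0, 0, 0, 0]
    - [0, 0, 0, 0, 0, 0]
    - [0, 0, 0, 0, 0, 0]
  jaw: 0.2

```text
clock: 18.9
eef_pos: [606.4, 175.6, 17.6]
tool_rot: [-1.571, 0.175, -1.677]
force: [-0.4, -0.7, 1.1]
width: 51.3
```

apply_moves:
  targets:
    - [0.05, -0.3, 0, 0, 0, 0]
    - [0.1, -0.5, 0, 0, 0, 0]
    - [0.2, -0.7, 0, 0, 0, 0]
    - [0.3, -0.7, 0, 0, 0, 0]
    - [0, 0, 0, 0, 0, 0]

```text
clock: 19.52
eef_pos: [604.1, 131.7, 103.1]
tool_rot: [-1.565, 0.174, -1.68]
force: [-0.1, -0.2, 0.1]
width: 51.3
```

```bash
python3 -c "
from h import *
im=get_image('scene');o=crop(im,315,70,435,190,6);cv2.imwrite('pics/c9.png',o[:600])
for n,P in dict(headc=(618,280.5,36),tangend=(604,151,36),grip=(462.7,307.2,268)).items(): print(n,(px('scene',P)-[315,70])*6)
"
```

```text
headc [460.8 606. ]
tangend [325.8 740.4]
grip [297.  130.2]
```

View pics/c9.png

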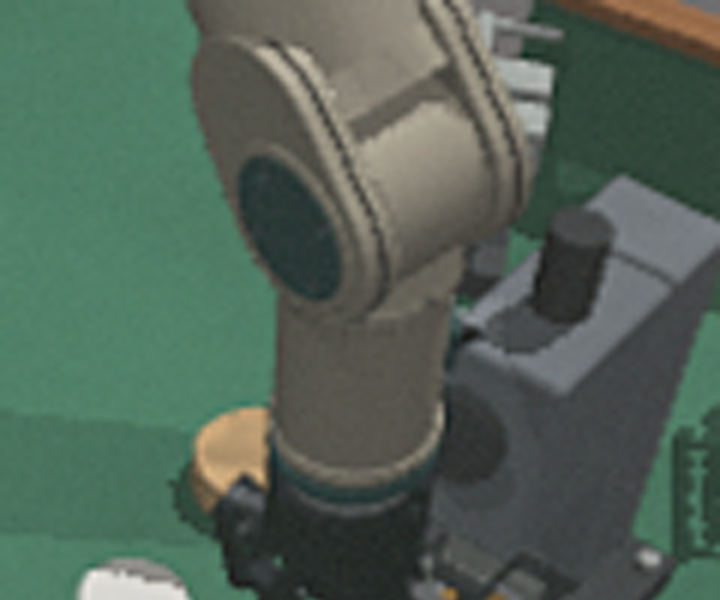

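The arm hides the seat in this crop (disc at (235,450), press frame at right), so I check the seat later. Next is the lever: rise and go above the grip with the fingers shut.

```bash
python3 -c "
from h import *
plan([(595,95,200,-1.679,5),(560,120,310,-1.679,0),(462.7,307,310,-1.679),(462.7,307,284,-1.679)])
c=np.array([618,280.]);f=np.array([.108,.994]);l=np.array([-.994,.108])
for th in(.55,.3,.05,-.2,-.45): print(th,(c+10.3*f+(29.4+150*np.cos(th))*l).round(1),round(201+150*np.sin(th),1))"
```

```text
-> (595, 95, 200, -1.679) rows 3
[0.18, -0.86, -0.03, -0.01, 0.0, -0.21],[0.2, -0.86, -0.03, -0.01, 0.0, -0.21],[0.23, -0.86, -0.03, 0.0, 0.0, -0.21],
-> (560, 120, 310, -1.679) rows 4
[-0.19, -0.67, -0.23, 0.0, 0.0, -0.16],[-0.18, -0.68, -0.24, 0.0, 0.0, -0.15],[-0.16, -0.68, -0.23, 0.0, 0.0, -0.16],[-0.15, -0.68, -0.24, 0.0, 0.0, -0.15],
-> (462.7, 307, 310, -1.679) rows 6
[-0.73, 0.0, -0.49, 0.0, 0.0, 0.0],[-0.73, 0.0, -0.49, 0.0, 0.0, 0.0],[-0.73, 0.0, -0.49, 0.0, 0.0, 0.0],[-0.73, 0.0, -0.48, 0.0, 0.0, 0.0],[-0.73, 0.0, -0.49, 0.0, 0.0, 0.0],[-0.73, 0.0, -0.48, 0.0, 0.0, 0.0],
-> (462.7, 307, 284, -1.679) rows 1
[0.0, 0.65, 0.0, 0.0, 0.0, 0.0],
0.55 [462.8 307.2] 279.4
0.3 [447.4 308.9] 245.3
0.05 [441.  309.6] 208.5
-0.2 [443.8 309.3] 171.2
-0.45 [455.6 308. ] 135.8
```

apply_moves:
  targets:
    - [0.18, -0.7, -0.03, 0, 0, -0.21]
    - [0.2, -0.86, -0.03, 0, 0, -0.21]
    - [0.25, -0.95, -0.03, 0, 0, -0.21]
    - [-0.19, -0.67, -0.23, 0, 0, -0.16]
    - [-0.18, -0.68, -0.24, 0, 0, -0.15]
    - [-0.16, -0.68, -0.23, 0, 0, -0.16]
    - [-0.15, -0.68, -0.24, 0, 0, -0.15]
  jaw: -1

```text
clock: 20.45
eef_pos: [558.1, 122.0, 305.3]
tool_rot: [-1.572, -0.001, -1.677]
force: [0.4, 0.2, 0.6]
width: -0.2
```

apply_moves:
  targets:
    - [-0.73, 0, -0.49, 0, 0, 0]
    - [-0.73, 0, -0.49, 0, 0, 0]
    - [-0.73, 0, -0.49, 0, 0, 0]
    - [-0.73, 0, -0.48, 0, 0, 0]
    - [-0.73, 0, -0.49, 0, 0, 0]
    - [-0.73, 0, -0.48, 0, 0, 0]
    - [0, 0, 0, 0, 0, 0]

```text
clock: 21.32
eef_pos: [458.9, 311.5, 304.0]
tool_rot: [-1.574, 0.0, -1.671]
force: [0.2, -0.3, 0.3]
width: 0.1
```

```bash
python3 -c "
from h import *
im=get_image('scene');cv2.imwrite('pics/raw2.png',im[:,:,::-1])
o=crop(im,300,60,460,200,5);cv2.imwrite('pics/c10.png',o[:600])
print(read_state()['eef_pos'],read_state()['width'])
plan([(461.5,307.2,283,-1.679)])
for n,P in dict(headc=(618,280.5,36),tangend=(604,151,36),grip=(462.7,307.2,268)).items(): print(n,(px('scene',P)-[300,60])*5)
"
```

```text
[460.1642167  309.23190992 304.35174547] 0.010292634629930996
-> (461.5, 307.2, 283, -1.679) rows 1
[0.05, 0.53, 0.04, 0.01, 0.04, 0.01],
headc [459. 555.]
tangend [346.5 667. ]
grip [322.5 158.5]
```

View pics/c10.png

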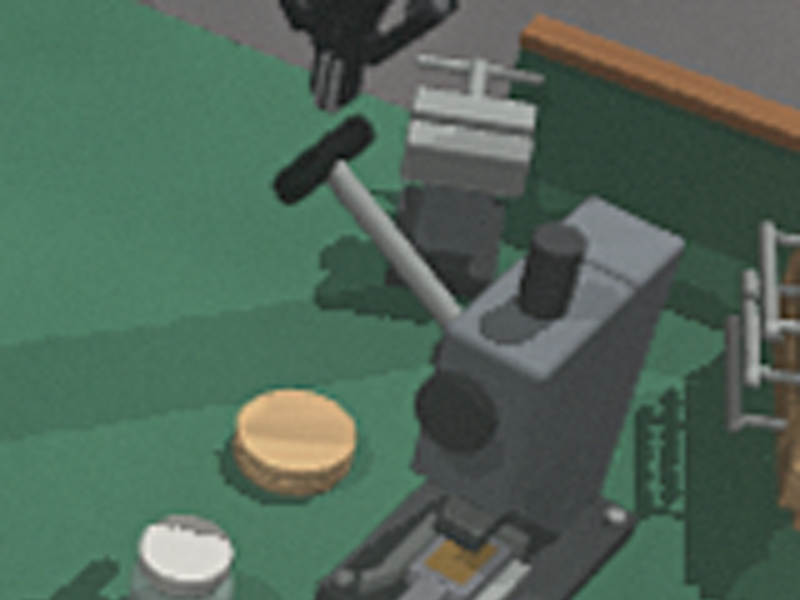

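The holder sits under the ram, head at crop (460,558) against a predicted (459,555). The lever grip is at (325,160) against a predicted (322.5,158.5), with the shut fingertips just above it. Press down.

apply_moves:
  targets:
    - [0.03, 0.5, 0.04, 0, 0, 0]
    - [0.02, 0.2, 0, 0, 0, 0]
    - [0, 0.3, -0.16, 0, 0, 0]
    - [0, 0.3, -0.12, 0, 0, 0]
    - [0, 0.3, -0.1, 0, 0, 0]
    - [0, 0, 0, 0, 0, 0]

```text
clock: 22.12
eef_pos: [445.8, 306.5, 241.0]
tool_rot: [-1.576, -0.001, -1.678]
force: [-7.0, 0.1, 9.0]
width: 0.0
```

```bash
cat > lev.py <<'E'
from h import *
im=get_image('scene');o=im[72:112,350:380].astype(int)
# dark pixels of the grip bar vs green: predicted pixel per angle
c=np.array([618,280.]);f=np.array([.108,.994]);l=np.array([-.994,.108])
for th in np.arange(.55,-.5,-.1):
    row=[]
    for a in(-30,-20,20,30,40,50):
        u,v=px('scene',[*(c+(10.3+a)*f+(29.4+150*np.cos(th))*l),190+150*np.sin(th)]);row.append(int(im[int(round(v)),int(round(u))].sum()))
    print(round(th,2),row)
print(read_state()['eef_pos'],read_state()['force'])
E
python3 lev.py
```

```text
0.55 [237, 120, 121, 88, 103, 85]
0.45 [108, 292, 202, 305, 117, 128]
0.35 [121, 103, 114, 127, 289, 305]
0.25 [107, 114, 111, 120, 115, 131]
0.15 [182, 106, 222, 300, 112, 86]
0.05 [296, 306, 278, 320, 498, 290]
-0.05 [298, 300, 291, 302, 257, 392]
-0.15 [310, 297, 289, 304, 295, 235]
-0.25 [280, 279, 304, 294, 299, 192]
-0.35 [278, 275, 278, 313, 288, 295]
-0.45 [282, 281, 264, 273, 243, 176]
[445.96489219 306.50165711 241.32594196] [-6.12709027 -0.17186964  8.43554672]
```

apply_moves:
  targets:
    - [0.02, 0.3, -0.02, 0, 0, 0]
    - [0.02, 0.3, 0, 0, 0, 0]
    - [0, 0.3, 0.02, 0, 0, 0]
    - [0, 0, 0, 0, 0, 0]

```text
clock: 22.68
eef_pos: [447.8, 305.7, 205.6]
tool_rot: [-1.572, 0.001, -1.679]
force: [-2.8, 0.9, 9.2]
width: 0.0
```

apply_moves:
  targets:
    - [0, 0.3, 0.06, 0, 0, 0]
    - [0, 0.3, 0.08, 0, 0, 0]
    - [0, 0.3, 0.1, 0, 0, 0]
    - [0, 0, 0, 0, 0, 0]

```text
clock: 23.18
eef_pos: [454.3, 305.3, 169.1]
tool_rot: [-1.578, 0.0, -1.677]
force: [-8.4, 2.0, 11.6]
width: -0.1
```

```bash
python3 lev.py
```

```text
0.55 [113, 112, 119, 114, 122, 119]
0.45 [122, 116, 102, 105, 117, 115]
0.35 [113, 132, 129, 117, 112, 113]
0.25 [311, 112, 116, 112, 124, 111]
0.15 [297, 302, 125, 112, 118, 109]
0.05 [294, 297, 124, 130, 118, 98]
-0.05 [313, 312, 108, 118, 110, 114]
-0.15 [87, 112, 285, 121, 122, 127]
-0.25 [111, 119, 238, 111, 114, 148]
-0.35 [291, 278, 251, 351, 426, 304]
-0.45 [286, 284, 266, 223, 286, 466]
[454.3063192  305.28464722 169.43370693] [-8.12695262  1.02942614 12.04824271]
```

apply_moves:
  targets:
    - [0, 0.3, 0.04, 0, 0, 0]
    - [0, 0.3, 0.06, 0, 0, 0]
    - [0, 0.2, 0.06, 0, 0, 0]
    - [0, 0, 0, 0, 0, 0]

```text
clock: 23.72
eef_pos: [462.4, 304.5, 138.8]
tool_rot: [-1.574, 0.002, -1.678]
force: [-7.3, 1.8, 16.8]
width: -0.1
```

apply_moves:
  targets:
    - [0, 0.1, 0, 0, 0, 0]
    - [0, 0.05, 0, 0, 0, 0]
    - [0, 0, 0, 0, 0, 0]

```text
clock: 24.1
eef_pos: [463.2, 304.6, 137.1]
tool_rot: [-1.573, 0.006, -1.679]
force: [-15.4, -3.2, 51.3]
width: -0.0
```

Hard stop reached: force jumped to 51 N at z≈137, against an expected 136. Hold briefly, then let it rise under the fingers.

apply_moves:
  targets:
    - [0, -0.03, 0, 0, 0, 0]
    - [0, 0, 0, 0, 0, 0]
    - [0, 0, 0, 0, 0, 0]
    - [0, 0, 0, 0, 0, 0]
    - [0, 0, 0, 0, 0, 0]
    - [0, 0, 0, 0, 0, 0]

```text
clock: 24.85
eef_pos: [463.0, 304.5, 137.5]
tool_rot: [-1.573, 0.005, -1.678]
force: [-12.9, -2.9, 43.8]
width: -0.4
```

```bash
python3 lev.py | tail -6
```

```text
-0.05 [294, 309, 127, 110, 113, 126]
-0.15 [308, 303, 111, 113, 133, 122]
-0.25 [276, 310, 114, 121, 130, 119]
-0.35 [279, 190, 284, 122, 113, 153]
-0.45 [115, 119, 89, 120, 122, 128]
[462.99378673 304.55253442 137.47278644] [-13.46721631  -2.26669276  45.06157384]
```

apply_moves:
  targets:
    - [0, -0.3, -0.08, 0, 0, 0]
    - [0, -0.4, -0.14, 0, 0, 0]
    - [0, -0.4, -0.14, 0, 0, 0]
    - [0, -0.4, -0.06, 0, 0, 0]
    - [0, -0.4, -0.04, 0, 0, 0]
    - [0, -0.4, 0, 0, 0, 0]
    - [0, -0.4, 0.06, 0, 0, 0]
    - [0, -0.4, 0.12, 0, 0, 0]
    - [0, -0.5, 0.16, 0, 0, 0]
    - [0, -0.5, 0.15, 0, 0, 0]
    - [0, -0.6, 0, 0, 0, 0]
    - [0, 0, 0, 0, 0, 0]

```text
clock: 26.4
eef_pos: [466.3, 303.2, 321.9]
tool_rot: [-1.568, 0.002, -1.679]
force: [-0.9, -0.7, -0.2]
width: 0.0
```

```bash
python3 lev.py; python3 -c "
from h import *
plan([(420,180,330,-1.6)])"
```

```text
0.55 [117, 119, 124, 128, 129, 273]
0.45 [88, 110, 100, 108, 131, 122]
0.35 [295, 196, 113, 95, 90, 94]
0.25 [293, 297, 108, 146, 97, 391]
0.15 [296, 296, 311, 293, 317, 248]
0.05 [293, 286, 295, 295, 296, 302]
-0.05 [303, 294, 294, 302, 293, 297]
-0.15 [308, 295, 294, 295, 296, 298]
-0.25 [271, 288, 304, 294, 303, 188]
-0.35 [279, 274, 279, 313, 291, 299]
-0.45 [277, 276, 261, 273, 240, 186]
[465.35461608 303.12655102 320.67179646] [-0.02384651 -0.32236303 -0.02658811]
-> (420, 180, 330, -1.6) rows 4
[0.8, -0.06, -0.2, 0.0, -0.14, 0.0],[0.79, -0.06, -0.21, 0.0, -0.14, 0.0],[0.79, -0.06, -0.23, 0.0, -0.14, 0.0],[0.78, -0.06, -0.25, -0.01, -0.14, 0.0],
```

apply_moves:
  targets:
    - [0.6, -0.06, -0.2, 0, 0, 0]
    - [0.7, -0.06, -0.2, 0, 0, 0]
    - [0.4, 0, -0.2, 0, 0, 0]
    - [0, 0, 0, 0, 0, 0]
    - [0, 0, 0, 0, 0, 0]
    - [0, 0, 0, 0, 0, 0]

```text
clock: 27.2
eef_pos: [434.0, 239.3, 324.8]
tool_rot: [-1.571, -0.0, -1.677]
force: [-0.4, 0.2, -0.4]
width: 0.1
```

```bash
python3 -c "
from h import *
im=get_image('scene');a=cv2.imread('pics/raw2.png')[:,:,::-1]
A=crop(a,365,120,445,220,5);B=crop(im,365,120,445,220,5);C=cv2.resize(im[:,:,::-1],(800,600))[:,:]
cv2.imwrite('pics/fin.png',cv2.resize(np.hstack([A,B,crop(im,340,60,440,160,5)]),None,fx=.61,fy=.61))
d=np.abs(im.astype(int)-a).sum(2);r=cv2.imread('pics/raw_scene.png')[:,:,::-1];e=np.abs(im.astype(int)-r).sum(2)
print('seat',d[165:200,375:410].max(),[(n,int((e[y0:y1,x0:x1]>90).sum())) for n,(x0,y0,x1,y1) in dict(rack=(165,255,300,375),block=(280,210,315,240),mug=(325,275,365,320),hammer=(360,245,415,305),steel=(385,215,420,250),jar=(322,160,350,190),disc=(342,133,375,162),black=(115,245,185,280),pink=(105,310,155,375)).items()])
print(read_state()['force'],read_state()['eef_pos'])"
```

```text
seat 23 [('rack', 166), ('block', 0), ('mug', 0), ('hammer', 0), ('steel', 0), ('jar', 0), ('disc', 0), ('black', 0), ('pink', 0)]
[-0.63007533  0.25629697  0.03328804] [433.93542941 239.23933629 324.81426586]
```

```bash
python3 -c "
from h import *
im=get_image('scene');r=cv2.imread('pics/raw_scene.png')[:,:,::-1];e=(np.abs(im.astype(int)-r).sum(2)>90)
m=np.zeros_like(e);m[255:375,165:300]=e[255:375,165:300];v,u=np.nonzero(m);print('rack diff box',u.min(),u.max(),v.min(),v.max(), px('scene',(502,-344,28)))
v,u=np.nonzero(e[60:130,350:395]);print('lever diff',len(u),(u.min()+350,u.max()+350,v.min()+60,v.max()+60) if len(u) else '')
finish_job()"
```

```text
rack diff box 234 260 281 306 [247.4 292.5]
lever diff 258 (np.int64(350), np.int64(372), np.int64(60), np.int64(83))
the job is handed in; nothing more can be done
```

I handed the job in at about 27 s on the robot clock. No check failed outright, but two points are not fully confirmed and are listed below.

**What I did**
- I pulled the rectangular-head holder out of the rack's middle slot by its head and set it on the board.
- I regripped it by the rear of the tang and slid it between the press rails until it met the back stop. Contact force reached about 14 N, with the head's centre at y≈280.7 against an estimated 280.
- I let go and pressed the lever to its lower stop with the fingers shut, where the force rose from 17 to 51 N. I held it there for about 0.75 s, then let it spring back home and moved the arm clear.

**Last checks (by image comparison)**
- **Holder:** the seat area looked the same before and after pressing, so the holder stayed in place.
- **Rack:** the only change was where the holder had been.
- **Bench:** wood block, mug, hammer, steel block, jar, disc and both look-alikes showed no change.
- **Tool force:** about 0 at hand-in.

**Not fully confirmed**
- **Final view:** my last picture was refused because the 12-picture limit was reached, so the final check is numeric only.
- **Lever at home:** the grip's home position read dark, as expected. The change box around the lever against the first image (258 pixels) overlaps both the gripper and the grip, so that check is not clean.
- **Press position:** the two cameras disagreed by 2–4 mm sideways. That was within the rail clearance and caused no trouble.

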